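# Set out the stripped gearbox-shaft parts in refitting order

## Robot

A 7-joint arm with a two-finger parallel gripper is mounted at the origin on the work surface. World frame = base frame: x ahead of the robot, y to its left, z up, the work surface at z = 0. Lengths are in mm, angles in rad, forces in N, time in s.
With the tool pointing down it reaches from about 425 to 925 mm from the base axis. Payload 6.8 kg.
Tool frame: the origin (TCP) lies midway between the tips of the shut fingers; the grasp point (between the pads) lies robot.pinch_z behind it (robot.pinch_z is the distance from the TCP to the grasp point, in mm); z points along the fingers, y is the line along which they close (so a half turn about z gives the same grasp; the last joint's range is limited). The gripper opens to 85 mm and grips with 20 to 120 N. Pads are 22 mm wide; open, the fingers measure 114 mm over their backs; the gripper's body (76 mm by 85 mm) begins 54 mm behind the grasp point. The pads swing forward as they close: fully open they stand 13 mm farther back than shut.
Start: joints at [-1.39, 0.477, 0.022, 1.555, -0.011, 1.109, -0.083], TCP at [192.237, 647.064, 231.308] pointing down, gripper open.
Joint ranges: [-2.96, 2.96], [-0.34, 2.1], [-1.41, 1.46], [0.24, 2.44], [-1.37, 4.51], [0.17, 1.92], [-2.96, 2.96]. Speed limits (rad/s): [2.39, 2.39, 3.14, 3.14, 3.14, 3.14, 3.14].

## Interface

Orientations are given as a 3x3 rotation matrix whose columns are the frame's x, y, z axes.
In Python, from cell import robot, snapshot, get_calibration gives the robot as it stands.
- The arm moves only by the tool move_arm, never from a script. Its argument "targets" is a list of rows, each an object of numbers: "x", "y", "z": the shift along the world's x, y, z in mm; "ax", "ay", "az": the turn, a rotation vector about the world's x, y, z in degrees; "gripper": the opening, from 0 (shut) to 1 (fully open). A call has 1 to 20 rows; each row shifts and turns the commanded pose from where the row before left it; what a row does not reach is not made up. A row lasts 1/8 s, in which the tool goes at most 62.5 mm and 10.7 degrees, less where a joint would pass 70% of its speed; a pose out of reach is approached as far as the arm can. A call is refused whole if a number of a shift passes 62.5 or a number of a turn 10.7, either way. A call with a gripper value outside its range is refused whole. The fingers move at their own pace and stop on an object; the grip force is fixed at half the most. Time passes only in rows, so rows that do not move let the fingers close. It gives the time, the measured TCP pose, the force, the opening and the grip force at its end, in the units of the state.
- robot.observe(): the state, without advancing time (a new reading comes with each control period).
- snapshot(name): name is "scene" or "top" or "wrist"; returns the picture (400x640x3 uint8, blue, green, red); there is no depth.
- get_calibration(name): a dict with "K" (3x3 intrinsics, pixels), "dist_coeffs" ([k1, k2, p1, p2, k3] as OpenCV has them; the pictures are not rectified), "position" and "rotation" of the camera in the world. Camera axes: x right, y up, looking along -z (the intrinsics and any distortion apply to the point x, -y, -z); pixel columns grow to the right and rows downward; lengths in mm; the calibration is good to about 2 mm. A picture is of the moment at which its call begins: read the wrist's pose just before it. get_calibration takes no time and is no camera call; for the wrist camera it gives the pose at the moment of the call.
- robot.finish_job(): hands the job in; it is judged then, once.
The state is a dict: "clock": time; "qpos": joint angles; "joint_velocities": joint speeds; "tau": joint torques, N m; "ee_pos": TCP position; "ee_rot": TCP orientation; "ft_force": force on the tool from outside, world axes, zero at the start; "ft_torque": the same for the moment, N m; "grip_width": finger opening in mm; "gripper_force": force on a finger pad.
Only numpy, scipy, OpenCV 4.12 (cv2) and the standard library are available. Lean on these libraries where they do the work, as an engineer would, in place of code of your own. Each camera call takes 0.05 s, during which the arm holds its last target. There are 200 camera calls.

## Task

The four parts stripped from a gearbox shaft lie in the black bins of the strip-down tray in the order in which they came off. Set them out for refitting in the four bays of the aluminium assembly tray in the reverse order, last off being first on: the part in the leftmost bin goes into the rightmost bay, the next into the next bay to the left, and so on (left and right as the robot sees them). Each part stays the way up it is and ends flat on the floor of its own bay; set the parts down, do not drop them.

Things in the scene. Friction and masses are not known exactly. Their poses are not given: they have to be found in the camera images.
- gear: steel spur gear lying flat, hub up: toothed rim 54 mm across and 18 mm high, on it a hub 34 mm across up to 28 mm height, 25 mm bore, about 0.28 kg. Origin at the centre of its underside, z up the axis. Grip it across the toothed rim
- bearing: steel ball bearing lying flat: 52 mm across, 15 mm high, 25 mm bore, balls showing between its rings, about 0.13 kg. Origin at the centre of its underside, z up the axis
- sleeve: plain steel spacer sleeve standing on end: 38 mm across, 40 mm high, 25 mm bore, about 0.2 kg. Origin at the centre of its underside, z up the axis
- dog_clutch: steel dog-clutch ring lying flat, its four square dogs up: 46 mm across and 18 mm high, the dogs rise another 10 mm to 28 mm, 25 mm bore, about 0.19 kg. Origin at the centre of its underside, z up the axis. Grip it across the 46 mm ring below the dogs
- bin_gear: the black plastic bin in which the gear starts: fixed in the strip-down tray, open on top, 128 mm (its x, across the row) by 74 mm (its y, along the row), 22 mm high, walls and floor 2.5 mm; origin at the centre of its underside, which lies 2 mm above the bench; axes parallel to the tray's. Which place in the row it has differs at every start
- bin_bearing: the black plastic bin in which the bearing starts: fixed in the strip-down tray, open on top, 128 mm (its x, across the row) by 74 mm (its y, along the row), 22 mm high, walls and floor 2.5 mm; origin at the centre of its underside, which lies 2 mm above the bench; axes parallel to the tray's. Which place in the row it has differs at every start
- bin_sleeve: the black plastic bin in which the sleeve starts: fixed in the strip-down tray, open on top, 128 mm (its x, across the row) by 74 mm (its y, along the row), 22 mm high, walls and floor 2.5 mm; origin at the centre of its underside, which lies 2 mm above the bench; axes parallel to the tray's. Which place in the row it has differs at every start
- bin_dog_clutch: the black plastic bin in which the dog clutch starts: fixed in the strip-down tray, open on top, 128 mm (its x, across the row) by 74 mm (its y, along the row), 22 mm high, walls and floor 2.5 mm; origin at the centre of its underside, which lies 2 mm above the bench; axes parallel to the tray's. Which place in the row it has differs at every start
- strip_tray: fixed sheet-steel tray, 136 mm (x) by 312 mm (y), 12 mm rim, with four bins in a row along y, 76 mm apart, left or right of the bench's middle. Origin: centre of the underside, on the bench; x away from the robot, y to the robot's left, turned up to 0.3 rad. Parts start 4.5 mm above the bench, up to 12 mm (x) and 4 mm (y) off their bin's centre
- assembly_tray: fixed aluminium tray, empty, 132 mm (x) by 310 mm (y), on the other side; walls 22 mm, end handles 39 mm high, floor 3 mm above the bench. 20 mm high dividers make four bays along y, each 126 mm (x) by 73 mm (y) inside, centres at x 0, y +114 (leftmost), +38, -38, -114 mm. Origin: centre of the underside; x away from the robot, y to its left, turned up to 0.3 rad
Not all that is in view belongs to the job. What is shaped like the bin_bearing but white is not meant.

How it is judged:
By the outcome, as a careful person would: the job done as asked, in the order asked, and still so for the second after the job is handed in, with the robot touching nothing.
It also fails if it takes over 96 s, if anything falls off the work surface, if the arm or the gripper's body presses on something with over 40 N, if the wrist force passes 120 N, or if a joint passes its speed limit or range.

## Working session

There is one attempt and no reset: what is moved stays moved. The work goes in short steps, Python scripts to look and compute and a tool call to move; the robot and the scene stay as the last step left them, time stands still between calls to the robot, and variables do not carry over. Pictures are saved under pics/ and viewed, at most 14 in all, crops included, and the job is handed in when it is done.

Besides the shell and the picture viewer there is one more tool, called after "Request:" as name(argument=value, ...), one argument or row to a line, values as JSON. move_arm: Moves the arm, as the interface text tells. Its arguments: {"type":"object","properties":{"targets":{"type":"array","items":{"type":"object","properties":{"x":{"type":"number"},"y":{"type":"number"},"z":{"type":"number"},"ax":{"type":"number"},"ay":{"type":"number"},"az":{"type":"number"},"gripper":{"type":"number"}}}}},"required":["targets"]}

```bash
mkdir -p pics; cat > h.py <<'E'
import numpy as np,cv2
from cell import robot,snapshot,get_calibration
def ray(name,px,z,cal=None):
    c=cal or get_calibration(name);K=np.array(c["K"],float);d=np.array(c["dist_coeffs"],float)
    u=cv2.undistortPoints(np.array(px,float).reshape(-1,1,2),K,d)[:,0]
    v=np.c_[u[:,0],-u[:,1],-np.ones(len(u))]@np.array(c["rotation"]).T
    p=np.array(c["position"]);return p+v*((z-p[2])/v[:,2])[:,None]
def proj(name,P,cal=None):
    c=cal or get_calibration(name);R=np.array(c["rotation"])
    q=(np.array(P,float)-np.array(c["position"]))@R; q=q*[1,-1,-1]
    return cv2.projectPoints(q.reshape(-1,1,3),np.zeros(3),np.zeros(3),np.array(c["K"],float),np.array(c["dist_coeffs"],float))[0][:,0]
E
python3 - <<'E'
from h import *
s=robot.observe();print(s["clock"],s["ee_pos"],np.round(s["ee_rot"],3),robot.pinch_z,s["grip_width"])
for n in("scene","top"):
    c=get_calibration(n);print(n,c["position"],np.round(c["K"],1).tolist(),np.round(c["rotation"],2).tolist());cv2.imwrite(f"pics/{n}0.png",snapshot(n))
E
```

```text
0.0 [192.03030389 646.48674852 230.3189607 ] [[-0.959  0.285 -0.   ]
 [ 0.285  0.959 -0.002]
 [-0.    -0.002 -1.   ]] 18.700000000000003 85.5000855024736
scene [1200.9541247    78.53557089  818.4375574 ] [[401.2, 0.0, 323.4], [0.0, 401.2, 198.4], [0.0, 0.0, 1.0]] [[-0.05, -0.75, 0.66], [1.0, -0.05, 0.02], [0.02, 0.66, 0.75]]
top [ 411.70483396   81.39634227 1695.55269862] [[518.2, 0.0, 322.6], [0.0, 518.2, 200.7], [0.0, 0.0, 1.0]] [[-0.01, 1.0, -0.06], [-1.0, -0.01, -0.0], [-0.0, 0.06, 1.0]]
```

View pics/top0.png

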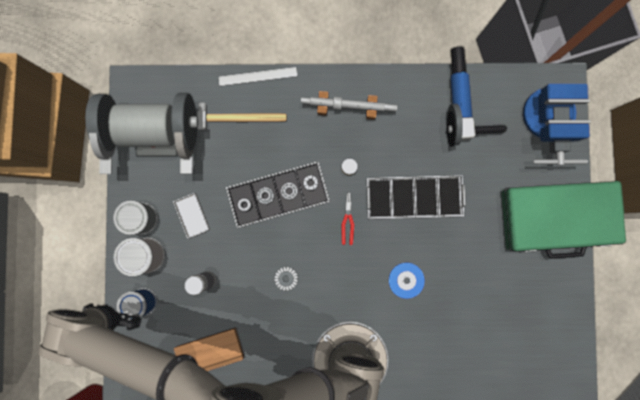

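View pics/scene0.png

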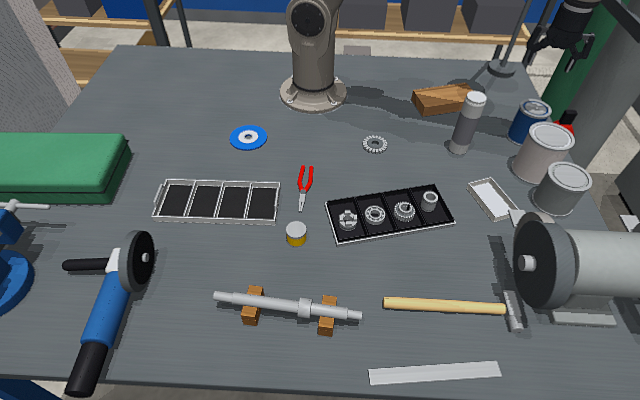

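Top view (up = away from the robot, left = robot's left): strip-down tray at about (277,194) with four parts at (244,204), (265,196), (289,190) and (310,183). The empty assembly tray is at (416,196). The white bin (191,215) and the loose gear-like ring (286,278) are distractors. I'll confirm with one enlarged crop.

```bash
python3 - <<'E'
from h import *
a=cv2.imread("pics/top0.png")[155:235,220:340];b=cv2.imread("pics/scene0.png")[180:245,320:460]
a=cv2.resize(a,(780,520//1*1)[:1]+(300,),interpolation=3) if 0 else cv2.resize(a,None,fx=4,fy=4,interpolation=2)
b=cv2.resize(b,(480,223),interpolation=2)
cv2.imwrite("pics/crop1.png",np.vstack([a,b]))
t=cv2.imread("pics/top0.png")
cv2.imwrite("pics/crop2.png",cv2.resize(t[165:225,360:472],None,fx=7,fy=7,interpolation=2))
for n,px,z in(("parts",[(244,204),(265,196),(289,190),(310,183)],25),("strip corners",[(226,187),(320,163),(329,202),(237,227)],12),("assy corners",[(367,178),(464,175),(465,215),(368,218)],22)):
    print(n,ray("top",px,z).round(0)[:,:2].tolist())
c=get_calibration("wrist");print(c["position"],np.round(c["rotation"],2).tolist(),np.round(c["K"],1).tolist())
E
```

```text
parts [[502.0, 339.0], [527.0, 271.0], [546.0, 193.0], [569.0, 125.0]]
strip corners [[558.0, 400.0], [635.0, 93.0], [507.0, 64.0], [428.0, 363.0]]
assy corners [[584.0, -60.0], [592.0, -375.0], [462.0, -375.0], [454.0, -61.0]]
[127.4976357  665.9374647  373.64838221] [[0.28, -0.92, -0.26], [0.96, 0.27, 0.08], [-0.0, -0.27, 0.96]] [[283.2, 0.0, 319.9], [0.0, 283.2, 202.8], [0.0, 0.0, 1.0]]
```

View pics/crop1.png

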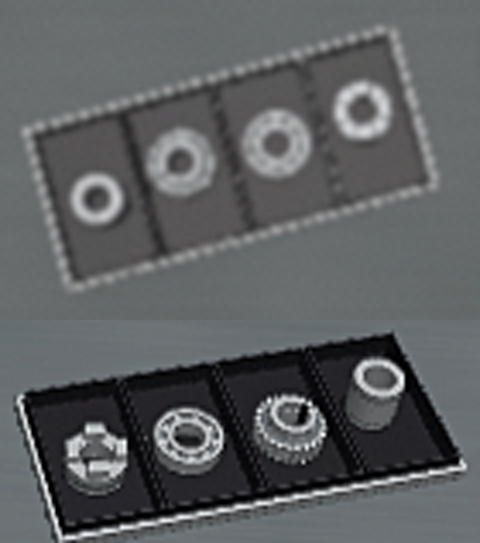

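View pics/crop2.png

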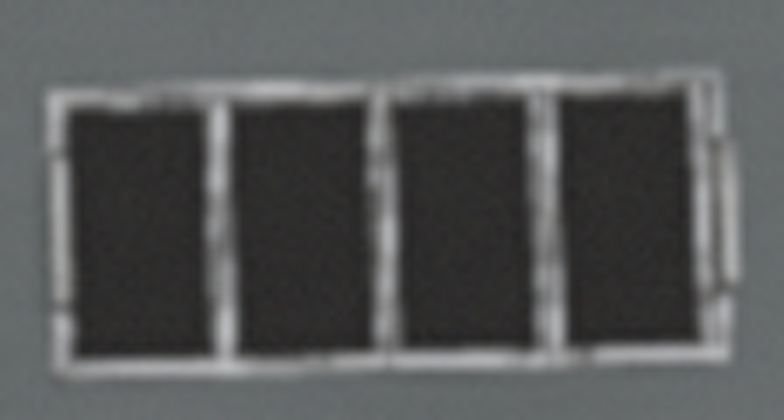

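The order from the left is sleeve (244,204), gear (265,196), bearing (289,190), dog clutch (310,183). All four sit in the black strip-down tray, which fits the description. Targets are therefore sleeve→y −114, gear→−38, bearing→+38, dog clutch→+114. The assembly tray is empty. Next I move over the strip-down tray for a wrist view.

Request:
move_arm(
  targets=[
    {"x": 28,"y": -33,"az": -4.9,"gripper": 0.75},
    {"x": 28,"y": -33,"az": -4.9},
    {"x": 28,"y": -33,"az": -4.9},
    {"x": 28,"y": -33,"az": -4.9},
    {"x": 28,"y": -33,"az": -4.9},
    {"x": 28,"y": -33,"az": -4.9},
    {"x": 28,"y": -33,"az": -4.9},
    {"x": 28,"y": -33,"az": -4.9},
    {"x": 28,"y": -33,"az": -4.9},
    {"x": 28,"y": -33,"az": -4.9},
    {"x": 28,"y": -33,"az": -4.9},
    {"x": 28,"y": -33,"az": -4.9},
    {},
    {},
    {},
  ],
)

```text
validation failed for argument at $.ta...
```

```bash
cat > shot.py <<'E'
from h import *
import sys,pickle
n=sys.argv[1]
s=robot.observe();c=get_calibration("wrist");im=snapshot("wrist");cv2.imwrite(f"pics/{n}.png",im);pickle.dump(c,open(f"{n}.pkl","wb"))
print(s["clock"],s["ee_pos"].round(1),np.round(s["ee_rot"],3).tolist(),s["grip_width"],s["ft_force"])
print(c["position"],np.round(c["rotation"],3).tolist(),c["dist_coeffs"])
E
python3 shot.py w1
```

```text
0.1 [192.1 646.5 230.4] [[-0.959, 0.285, -0.0], [0.285, 0.959, -0.002], [-0.0, -0.002, -1.0]] 85.1139382296296 [0.08844587 1.11024211 0.48493799]
[127.4976357  665.9374647  373.64838221] [[0.285, -0.924, -0.256], [0.959, 0.274, 0.078], [-0.002, -0.267, 0.964]] [-0.03392756  0.          0.          0.          0.        ]
```

View pics/w1.png

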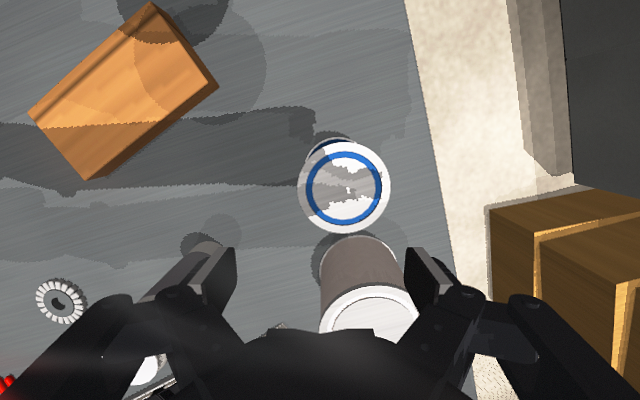

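The wrist view shows the gripper filling the rows below about 240, so I need more height and an offset. The move was refused, so I'll fill in every field.

Request:
move_arm(
  targets=[
    {"x": 0,"y": 0,"z": 33,"ax": 0,"ay": 0,"az": 0,"gripper": 0.75},
    {"x": 0,"y": 0,"z": 33,"ax": 0,"ay": 0,"az": 0,"gripper": 0.75},
    {"x": 0,"y": 0,"z": 33,"ax": 0,"ay": 0,"az": 0,"gripper": 0.75},
    {"x": 25.5,"y": -34,"z": 0,"ax": 0,"ay": 0,"az": -4.2,"gripper": 0.75},
    {"x": 25.5,"y": -34,"z": 0,"ax": 0,"ay": 0,"az": -4.2,"gripper": 0.75},
    {"x": 25.5,"y": -34,"z": 0,"ax": 0,"ay": 0,"az": -4.2,"gripper": 0.75},
    {"x": 25.5,"y": -34,"z": 0,"ax": 0,"ay": 0,"az": -4.2,"gripper": 0.75},
    {"x": 25.5,"y": -34,"z": 0,"ax": 0,"ay": 0,"az": -4.2,"gripper": 0.75},
    {"x": 25.5,"y": -34,"z": 0,"ax": 0,"ay": 0,"az": -4.2,"gripper": 0.75},
    {"x": 25.5,"y": -34,"z": 0,"ax": 0,"ay": 0,"az": -4.2,"gripper": 0.75},
    {"x": 25.5,"y": -34,"z": 0,"ax": 0,"ay": 0,"az": -4.2,"gripper": 0.75},
    {"x": 25.5,"y": -34,"z": 0,"ax": 0,"ay": 0,"az": -4.2,"gripper": 0.75},
    {"x": 25.5,"y": -34,"z": 0,"ax": 0,"ay": 0,"az": -4.2,"gripper": 0.75},
    {"x": 25.5,"y": -34,"z": 0,"ax": 0,"ay": 0,"az": -4.2,"gripper": 0.75},
    {"x": 25.5,"y": -34,"z": 0,"ax": 0,"ay": 0,"az": -4.2,"gripper": 0.75},
    {"x": 25.5,"y": -34,"z": 0,"ax": 0,"ay": 0,"az": -4.2,"gripper": 0.75},
    {"x": 25.5,"y": -34,"z": 0,"ax": 0,"ay": 0,"az": -4.2,"gripper": 0.75},
    {"x": 0,"y": 0,"z": 0,"ax": 0,"ay": 0,"az": 0,"gripper": 0.75},
    {"x": 0,"y": 0,"z": 0,"ax": 0,"ay": 0,"az": 0,"gripper": 0.75},
    {"x": 0,"y": 0,"z": 0,"ax": 0,"ay": 0,"az": 0,"gripper": 0.75},
  ],
)

```text
clock: 2.65
ee_pos: [548.5, 172.4, 330.1]
ee_rot: [[-0.255, 0.967, -0.001], [0.967, 0.255, 0.0], [0.001, -0.0, -1.0]]
ft_force: [0.2, 0.2, -0.3]
grip_width: 63.7
gripper_force: 0.0
```

```bash
python3 shot.py w2
```

```text
2.65 [548.5 172.4 330.1] [[-0.255, 0.967, -0.001], [0.967, 0.255, 0.0], [0.001, -0.0, -1.0]] 63.7057461584276 [ 0.17085119  0.21400309 -0.34487446]
[531.58790883 237.77034222 473.38702462] [[0.967, -0.246, -0.067], [0.255, 0.932, 0.258], [-0.001, -0.267, 0.964]] [-0.03392756  0.          0.          0.          0.        ]
```

View pics/w2.png

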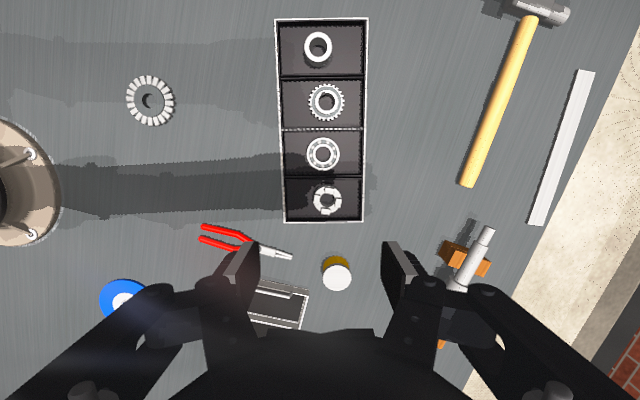

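The order is confirmed: sleeve (318,47), gear (326,102), bearing (323,154), dog clutch (327,200), with tray corners at (275,20), (367,17), (366,222) and (284,222). I'll project the model onto the picture to check.

```bash
cat > f.py <<'E'
from h import *
import pickle
c=pickle.load(open("w2.pkl","rb"))
C=ray("wrist",[(275.5,20),(367,17.5),(366,222),(284,222)],12,c)[:,:2]
M=np.array([[-68,156],[68,156],[68,-156],[-68,-156]],float)
A=cv2.estimateAffinePartial2D(M,C)[0];yaw=np.arctan2(A[1,0],A[0,0]);sc=np.hypot(A[0,0],A[1,0])
print("tray",A[:,2].round(1),"yaw",yaw.round(4),"scale",sc.round(4)); R=np.array([[np.cos(yaw),-np.sin(yaw)],[np.sin(yaw),np.cos(yaw)]])
print("resid",(M@R.T+A[:,2]-C).round(1).tolist())
names=["sleeve","gear","bearing","dog"];px=[(318,47),(326,102),(323,154),(327,200)];zt=[44.5,32.5,19.5,30];ro=[19,17,26,23];rb=[4.5,4.5,4.5,22.5]
im=cv2.imread("pics/w2.png");im=cv2.resize(im,None,fx=2.6,fy=2.6,interpolation=2)
def draw(P,col):
    q=(proj("wrist",P,c)+.5)*2.6; cv2.polylines(im,[q.round().astype(int).reshape(-1,1,2)],True,col,1)
draw(np.c_[M@R.T+A[:,2],np.full(4,12)],(0,255,0))
t=np.linspace(0,6.28,40)
for n,p,z,r,y in zip(names,px,zt,ro,(114,38,-38,-114)):
    w=ray("wrist",[p],z,c)[0];print(n,w.round(1),"in bin",(R.T@(w[:2]-A[:,2])-[0,y]).round(1))
    for rr,col in((r,(0,0,255)),(12.5,(0,255,255))): draw(np.c_[w[0]+rr*np.cos(t),w[1]+rr*np.sin(t),np.full(40,z)],col)
cv2.imwrite("pics/fit.png",im[10:595,680:990])
E
python3 f.py
```

```text
Traceback (most recent call last):
  File "f.py", line 6, in <module>
    A=cv2.estimateAffinePartial2D(M,C)[0];yaw=np.arctan2(A[1,0],A[0,0]);sc=np.hypot(A[0,0],A[1,0])
      ~~~~~~~~~~~~~~~~~~~~~~~~~~~^^^^^
cv2.error: OpenCV(4.12.0) /io/opencv/modules/calib3d/src/ptsetreg.cpp:1108: error: (-215:Assertion failed) count >= 0 && to.checkVector(2) == count in function 'estimateAffinePartial2D'
```

```bash
sed -i 's/,12,c)\[:,:2\]/,12,c)[:,:2].copy()/; s/2D(M,C)/2D(M,C,ransacReprojThreshold=20)/' f.py; python3 f.py
```

```text
tray [537.9 233. ] yaw 0.2787 scale 1.0006
resid [[-1.4, 0.0], [1.8, 0.4], [-3.2, 0.4], [2.8, -0.8]]
sleeve [502.2 337.3  44.5] in bin [-5.7 -3.9]
gear [531.6 271.2  32.5] in bin [4.5 0.5]
bearing [547.5 195.2  19.5] in bin [-1.2 -0.9]
dog [572.4 126.5  30. ] in bin [3.9 2.1]
```

View pics/fit.png

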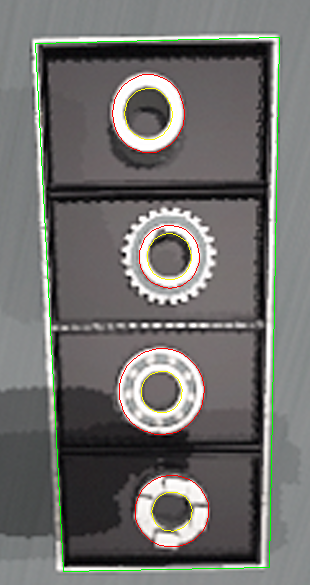

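The overlay fits: the tray outline and part circles coincide, the scale is 1.0006 and the bin offsets are within limits. I'll grasp the sleeve now.

Request:
move_arm(
  targets=[
    {"x": -11.6,"y": 41.2,"z": -30,"ax": 0,"ay": 0,"az": 0.3,"gripper": 0.75},
    {"x": -11.6,"y": 41.2,"z": -30,"ax": 0,"ay": 0,"az": 0.3,"gripper": 0.75},
    {"x": -11.6,"y": 41.2,"z": -30,"ax": 0,"ay": 0,"az": 0,"gripper": 0.75},
    {"x": -11.6,"y": 41.2,"z": -30,"ax": 0,"ay": 0,"az": 0,"gripper": 0.75},
    {"x": 0,"y": 0,"z": -50,"ax": 0,"ay": 0,"az": 0,"gripper": 0.75},
    {"x": 0,"y": 0,"z": -50,"ax": 0,"ay": 0,"az": 0,"gripper": 0.75},
    {"x": 0,"y": 0,"z": -40,"ax": 0,"ay": 0,"az": 0,"gripper": 0.75},
    {"x": 0,"y": 0,"z": -25,"ax": 0,"ay": 0,"az": 0,"gripper": 0.75},
    {"x": 0,"y": 0,"z": -20,"ax": 0,"ay": 0,"az": 0,"gripper": 0.75},
    {"x": 0,"y": 0,"z": -10,"ax": 0,"ay": 0,"az": 0,"gripper": 0.75},
    {"x": 0,"y": 0,"z": 0,"ax": 0,"ay": 0,"az": 0,"gripper": 0.75},
    {"x": 0,"y": 0,"z": 0,"ax": 0,"ay": 0,"az": 0,"gripper": 0.75},
  ],
)

```text
clock: 4.2
ee_pos: [503.5, 336.3, 16.3]
ee_rot: [[-0.263, 0.965, 0.001], [0.965, 0.263, 0.001], [0.001, 0.002, -1.0]]
ft_force: [0.1, 0.0, -0.6]
grip_width: 64.2
gripper_force: 0.0
```

Request:
move_arm(
  targets=[
    {"x": 0,"y": 0,"z": 0,"ax": 0,"ay": 0,"az": 0,"gripper": 0},
    {"x": 0,"y": 0,"z": 0,"ax": 0,"ay": 0,"az": 0,"gripper": 0},
    {"x": 0,"y": 0,"z": 0,"ax": 0,"ay": 0,"az": 0,"gripper": 0},
    {"x": 0,"y": 0,"z": 0,"ax": 0,"ay": 0,"az": 0,"gripper": 0},
    {"x": 0,"y": 0,"z": 0,"ax": 0,"ay": 0,"az": 0,"gripper": 0},
    {"x": 0,"y": 0,"z": 0,"ax": 0,"ay": 0,"az": 0,"gripper": 0},
  ],
)

```text
clock: 4.95
ee_pos: [503.3, 336.2, 16.3]
ee_rot: [[-0.263, 0.965, 0.001], [0.965, 0.263, 0.001], [0.001, 0.001, -1.0]]
ft_force: [-1.2, -0.6, 4.8]
grip_width: 36.1
gripper_force: 59.6
```

Request:
move_arm(
  targets=[
    {"x": 0,"y": 0,"z": 15,"ax": 0,"ay": 0,"az": 0,"gripper": 0},
    {"x": 0,"y": 0,"z": 45,"ax": 0,"ay": 0,"az": 0,"gripper": 0},
    {"x": 0,"y": 0,"z": 50,"ax": 0,"ay": 0,"az": 0,"gripper": 0},
    {"x": 0,"y": 0,"z": 45,"ax": 0,"ay": 0,"az": 0,"gripper": 0},
    {"x": 1.5,"y": -47,"z": 12,"ax": 0,"ay": 0,"az": -1.06,"gripper": 0},
    {"x": 1.5,"y": -47,"z": 12,"ax": 0,"ay": 0,"az": -1.06,"gripper": 0},
    {"x": 1.5,"y": -47,"z": 12,"ax": 0,"ay": 0,"az": -1.06,"gripper": 0},
    {"x": 1.5,"y": -47,"z": 12,"ax": 0,"ay": 0,"az": -1.06,"gripper": 0},
    {"x": 1.5,"y": -47,"z": 12,"ax": 0,"ay": 0,"az": -1.06,"gripper": 0},
    {"x": 1.5,"y": -47,"z": 12,"ax": 0,"ay": 0,"az": -1.06,"gripper": 0},
    {"x": 1.5,"y": -47,"z": 12,"ax": 0,"ay": 0,"az": -1.06,"gripper": 0},
    {"x": 1.5,"y": -47,"z": 12,"ax": 0,"ay": 0,"az": -1.06,"gripper": 0},
    {"x": 1.5,"y": -47,"z": 12,"ax": 0,"ay": 0,"az": -1.06,"gripper": 0},
    {"x": 1.5,"y": -47,"z": 12,"ax": 0,"ay": 0,"az": -1.06,"gripper": 0},
    {"x": 1.5,"y": -47,"z": 12,"ax": 0,"ay": 0,"az": -1.06,"gripper": 0},
    {"x": 1.5,"y": -47,"z": 12,"ax": 0,"ay": 0,"az": -1.06,"gripper": 0},
    {"x": 1.5,"y": -47,"z": 12,"ax": 0,"ay": 0,"az": -1.06,"gripper": 0},
    {"x": 0,"y": 0,"z": 0,"ax": 0,"ay": 0,"az": 0,"gripper": 0},
    {"x": 0,"y": 0,"z": 0,"ax": 0,"ay": 0,"az": 0,"gripper": 0},
    {"x": 0,"y": 0,"z": 0,"ax": 0,"ay": 0,"az": 0,"gripper": 0},
  ],
)

```text
clock: 7.45
ee_pos: [522.4, -273.4, 326.0]
ee_rot: [[-0.028, 1.0, -0.001], [1.0, 0.028, 0.001], [0.001, -0.0, -1.0]]
ft_force: [-0.1, 0.4, -2.6]
grip_width: 36.7
gripper_force: 60.6
```

```bash
python3 shot.py w3
```

```text
7.45 [ 522.4 -273.4  326. ] [[-0.028, 1.0, -0.001], [1.0, 0.028, 0.001], [0.001, -0.0, -1.0]] 36.67762202466975 [-0.14639601  0.41897877 -2.59045911]
[ 520.89419889 -206.04732495  469.31812932] [[1.0, -0.027, -0.007], [0.028, 0.964, 0.266], [-0.001, -0.266, 0.964]] [-0.03392756  0.          0.          0.          0.        ]
```

View pics/w3.png

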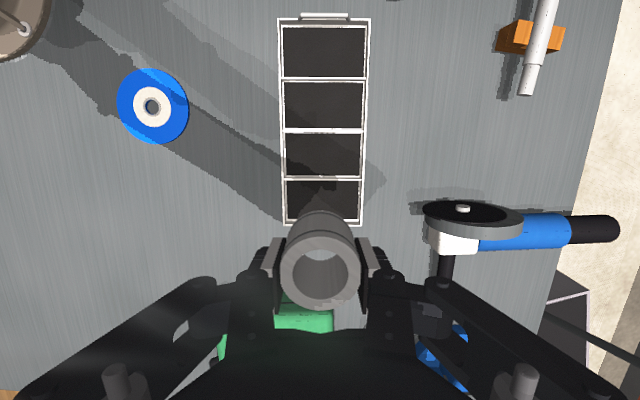

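The sleeve is held, and the assembly tray's rim corners are near (277,19), (370,19), (362,225) and (285,225). I'll fit it the same way.

```bash
cat > g.py <<'E'
from h import *
import pickle
c=pickle.load(open("w3.pkl","rb"))
C=ray("wrist",[(277.5,19),(370,18.5),(362.5,225),(285,225)],22,c)[:,:2].copy()
M=np.array([[-66,155],[66,155],[66,-155],[-66,-155]],float)
A=cv2.estimateAffinePartial2D(M,C,ransacReprojThreshold=20)[0];yaw=np.arctan2(A[1,0],A[0,0])
R=np.array([[np.cos(yaw),-np.sin(yaw)],[np.sin(yaw),np.cos(yaw)]])
print("tray",A[:,2].round(1),"yaw",yaw.round(4),"scale",np.hypot(A[0,0],A[1,0]).round(4),"resid",(M@R.T+A[:,2]-C).round(1).tolist())
im=cv2.resize(cv2.imread("pics/w3.png"),None,fx=2.6,fy=2.6,interpolation=2)
def draw(P,z,col):
    q=(proj("wrist",np.c_[P@R.T+A[:,2],np.full(len(P),z)],c)+.5)*2.6; cv2.polylines(im,[q.round().astype(int).reshape(-1,1,2)],True,col,1)
draw(M,22,(0,255,0))
for y in(114,38,-38,-114):
    print(y,(R@[0,y]+A[:,2]).round(1)); draw(np.array([[-63,y+36.5],[63,y+36.5],[63,y-36.5],[-63,y-36.5]]),20,(0,0,255))
cv2.imwrite("pics/fit2.png",im[10:605,680:990])
E
python3 g.py
```

```text
tray [ 526.6 -214.3] yaw 0.0311 scale 0.9908 resid [[-0.9, 1.4], [0.9, 1.2], [1.1, -1.0], [-1.0, -1.5]]
114 [ 523.1 -100.3]
38 [ 525.4 -176.3]
-38 [ 527.8 -252.3]
-114 [ 530.2 -328.2]
```

View pics/fit2.png

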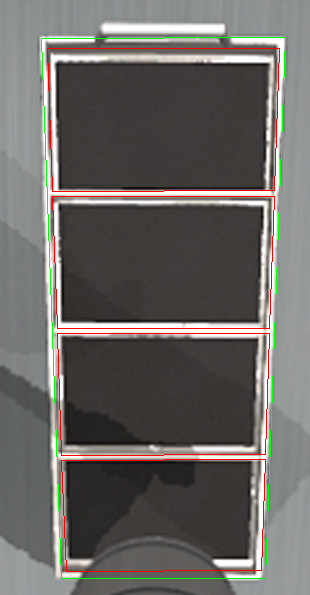

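Request:
move_arm(
  targets=[
    {"x": 3.9,"y": -27.4,"z": -45,"ax": 0,"ay": 0,"az": 0,"gripper": 0},
    {"x": 3.9,"y": -27.4,"z": -45,"ax": 0,"ay": 0,"az": 0,"gripper": 0},
    {"x": 0,"y": 0,"z": -50,"ax": 0,"ay": 0,"az": 0,"gripper": 0},
    {"x": 0,"y": 0,"z": -50,"ax": 0,"ay": 0,"az": 0,"gripper": 0},
    {"x": 0,"y": 0,"z": -50,"ax": 0,"ay": 0,"az": 0,"gripper": 0},
    {"x": 0,"y": 0,"z": -30,"ax": 0,"ay": 0,"az": 0,"gripper": 0},
    {"x": 0,"y": 0,"z": -20,"ax": 0,"ay": 0,"az": 0,"gripper": 0},
    {"x": 0,"y": 0,"z": -12,"ax": 0,"ay": 0,"az": 0,"gripper": 0},
    {"x": 0,"y": 0,"z": -5,"ax": 0,"ay": 0,"az": 0,"gripper": 0},
    {"x": 0,"y": 0,"z": -2,"ax": 0,"ay": 0,"az": 0,"gripper": 0},
    {"x": 0,"y": 0,"z": 0,"ax": 0,"ay": 0,"az": 0,"gripper": 0},
    {"x": 0,"y": 0,"z": 0,"ax": 0,"ay": 0,"az": 0,"gripper": 0},
    {"x": 0,"y": 0,"z": 0,"ax": 0,"ay": 0,"az": 0,"gripper": 0},
  ],
)

```text
clock: 9.12
ee_pos: [530.3, -330.0, 17.7]
ee_rot: [[-0.026, 1.0, 0.001], [1.0, 0.026, -0.0], [-0.0, 0.001, -1.0]]
ft_force: [-0.4, 0.1, -2.1]
grip_width: 36.3
gripper_force: 60.7
```

Request:
move_arm(
  targets=[
    {"x": 0,"y": 1,"z": -1,"ax": 0,"ay": 0,"az": 0,"gripper": 0},
    {"x": 0,"y": 0,"z": -1,"ax": 0,"ay": 0,"az": 0,"gripper": 0},
    {"x": 0,"y": 0,"z": -0.7,"ax": 0,"ay": 0,"az": 0,"gripper": 0},
    {"x": 0,"y": 0,"z": 0,"ax": 0,"ay": 0,"az": 0,"gripper": 0},
  ],
)

```text
clock: 9.62
ee_pos: [530.2, -328.8, 14.9]
ee_rot: [[-0.026, 1.0, 0.0], [1.0, 0.026, 0.0], [0.0, 0.0, -1.0]]
ft_force: [-1.5, 0.7, 2.4]
grip_width: 36.4
gripper_force: 61.2
```

Contact felt, so I release, rise and head to the gear.

Request:
move_arm(
  targets=[
    {"x": 0,"y": 0,"z": 0,"ax": 0,"ay": 0,"az": 0,"gripper": 0.75},
    {"x": 0,"y": 0,"z": 0,"ax": 0,"ay": 0,"az": 0,"gripper": 0.75},
    {"x": 0,"y": 0,"z": 0,"ax": 0,"ay": 0,"az": 0,"gripper": 0.75},
    {"x": 0,"y": 0,"z": 20,"ax": 0,"ay": 0,"az": 0,"gripper": 0.75},
    {"x": 0,"y": 0,"z": 55,"ax": 0,"ay": 0,"az": 0,"gripper": 0.75},
    {"x": 0,"y": 0,"z": 60,"ax": 0,"ay": 0,"az": 0,"gripper": 0.75},
    {"x": 0.1,"y": 46.1,"z": 0,"ax": 0,"ay": 0,"az": 1.07,"gripper": 0.75},
    {"x": 0.1,"y": 46.1,"z": 0,"ax": 0,"ay": 0,"az": 1.07,"gripper": 0.75},
    {"x": 0.1,"y": 46.1,"z": 0,"ax": 0,"ay": 0,"az": 1.07,"gripper": 0.75},
    {"x": 0.1,"y": 46.1,"z": 0,"ax": 0,"ay": 0,"az": 1.07,"gripper": 0.75},
    {"x": 0.1,"y": 46.1,"z": 0,"ax": 0,"ay": 0,"az": 1.07,"gripper": 0.75},
    {"x": 0.1,"y": 46.1,"z": 0,"ax": 0,"ay": 0,"az": 1.07,"gripper": 0.75},
    {"x": 0.1,"y": 46.1,"z": 0,"ax": 0,"ay": 0,"az": 1.07,"gripper": 0.75},
    {"x": 0.1,"y": 46.1,"z": 0,"ax": 0,"ay": 0,"az": 1.07,"gripper": 0.75},
    {"x": 0.1,"y": 46.1,"z": 0,"ax": 0,"ay": 0,"az": 1.07,"gripper": 0.75},
    {"x": 0.1,"y": 46.1,"z": 0,"ax": 0,"ay": 0,"az": 1.07,"gripper": 0.75},
    {"x": 0.1,"y": 46.1,"z": 0,"ax": 0,"ay": 0,"az": 1.07,"gripper": 0.75},
    {"x": 0.1,"y": 46.1,"z": 0,"ax": 0,"ay": 0,"az": 1.07,"gripper": 0.75},
    {"x": 0.1,"y": 46.1,"z": 0,"ax": 0,"ay": 0,"az": 1.07,"gripper": 0.75},
    {"x": 0,"y": 0,"z": 0,"ax": 0,"ay": 0,"az": 0,"gripper": 0.75},
  ],
)

```text
clock: 12.12
ee_pos: [530.9, 275.5, 150.6]
ee_rot: [[-0.272, 0.962, 0.001], [0.962, 0.272, 0.002], [0.002, 0.002, -1.0]]
ft_force: [-0.1, 0.2, -0.3]
grip_width: 63.9
gripper_force: 0.0
```

Request:
move_arm(
  targets=[
    {"x": 0,"y": 0,"z": -40,"ax": 0,"ay": 0,"az": 0,"gripper": 0.82},
    {"x": 0,"y": 0,"z": -40,"ax": 0,"ay": 0,"az": 0,"gripper": 0.82},
    {"x": 0,"y": 0,"z": -15,"ax": 0,"ay": 0,"az": 0,"gripper": 0.82},
    {"x": 0,"y": 0,"z": 0,"ax": 0,"ay": 0,"az": 0,"gripper": 0.82},
    {"x": 0,"y": 0,"z": 0,"ax": 0,"ay": 0,"az": 0,"gripper": 0.82},
  ],
)

```text
clock: 12.75
ee_pos: [532.7, 270.4, 56.3]
ee_rot: [[-0.265, 0.964, 0.002], [0.964, 0.265, 0.001], [0.001, 0.003, -1.0]]
ft_force: [0.7, 0.6, 0.3]
grip_width: 70.3
gripper_force: 0.0
```

```bash
python3 shot.py w4
```

```text
12.75 [532.7 270.4  56.3] [[-0.265, 0.964, 0.002], [0.964, 0.265, 0.001], [0.001, 0.003, -1.0]] 70.25165840069188 [0.70484231 0.57632022 0.25269651]
[514.71604185 335.49074642 199.56567072] [[0.964, -0.254, -0.073], [0.265, 0.93, 0.257], [0.002, -0.267, 0.964]] [-0.03392756  0.          0.          0.          0.        ]
```

View pics/w4.png

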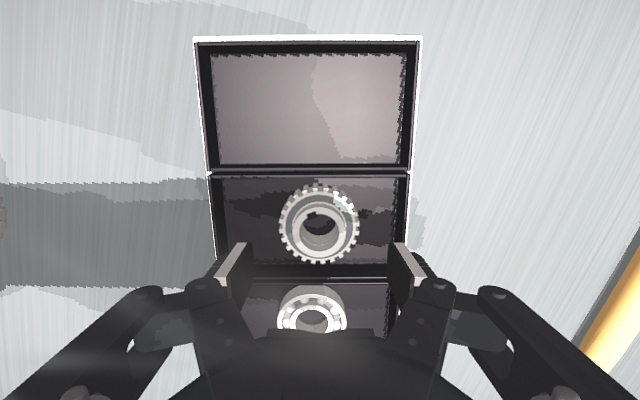

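The view shows the gear hub centred near (320,223), between the fingertips at x≈240 and x≈398. I'll check the position from this closer view.

```bash
python3 -c "
from h import *;import pickle
c=pickle.load(open('w4.pkl','rb'));print(ray('wrist',[(320,223)],32.5,c),ray('wrist',[(319,226)],22.5,c))"
```

```text
[[530.7953354  278.38000334  32.5       ]] [[531.67559547 272.752358    22.5       ]]
```

Request:
move_arm(
  targets=[
    {"x": -0.5,"y": 1.2,"z": -25,"ax": 0,"ay": 0,"az": 0,"gripper": 0.82},
    {"x": 0,"y": 0,"z": -15,"ax": 0,"ay": 0,"az": 0,"gripper": 0.82},
    {"x": 0,"y": 0,"z": -10,"ax": 0,"ay": 0,"az": 0,"gripper": 0.82},
    {"x": 0,"y": 0,"z": 0,"ax": 0,"ay": 0,"az": 0,"gripper": 0.82},
    {"x": 0,"y": 0,"z": 0,"ax": 0,"ay": 0,"az": 0,"gripper": 0.82},
  ],
)

```text
clock: 13.42
ee_pos: [531.4, 271.6, 5.1]
ee_rot: [[-0.265, 0.964, 0.001], [0.964, 0.265, 0.0], [0.0, 0.001, -1.0]]
ft_force: [-0.1, 0.1, 0.1]
grip_width: 69.5
gripper_force: 0.0
```

Request:
move_arm(
  targets=[
    {"x": 0,"y": 0,"z": 0,"ax": 0,"ay": 0,"az": 0,"gripper": 0},
    {"x": 0,"y": 0,"z": 0,"ax": 0,"ay": 0,"az": 0,"gripper": 0},
    {"x": 0,"y": 0,"z": 0,"ax": 0,"ay": 0,"az": 0,"gripper": 0},
    {"x": 0,"y": 0,"z": 0,"ax": 0,"ay": 0,"az": 0,"gripper": 0},
    {"x": 0,"y": 0,"z": 0,"ax": 0,"ay": 0,"az": 0,"gripper": 0},
  ],
)

```text
clock: 14.05
ee_pos: [531.5, 271.8, 5.7]
ee_rot: [[-0.265, 0.964, 0.001], [0.964, 0.265, 0.001], [0.001, 0.001, -1.0]]
ft_force: [-1.0, -1.0, 5.9]
grip_width: 51.9
gripper_force: 61.7
```

Request:
move_arm(
  targets=[
    {"x": 0,"y": 0,"z": 15,"ax": 0,"ay": 0,"az": 0,"gripper": 0},
    {"x": 0,"y": 0,"z": 45,"ax": 0,"ay": 0,"az": 0,"gripper": 0},
    {"x": 0,"y": 0,"z": 50,"ax": 0,"ay": 0,"az": 0,"gripper": 0},
    {"x": 0,"y": 0,"z": 40,"ax": 0,"ay": 0,"az": 0,"gripper": 0},
    {"x": -0.3,"y": -47.6,"z": 0,"ax": 0,"ay": 0,"az": -1.24,"gripper": 0},
    {"x": -0.3,"y": -47.6,"z": 0,"ax": 0,"ay": 0,"az": -1.24,"gripper": 0},
    {"x": -0.3,"y": -47.6,"z": 0,"ax": 0,"ay": 0,"az": -1.24,"gripper": 0},
    {"x": -0.3,"y": -47.6,"z": 0,"ax": 0,"ay": 0,"az": -1.24,"gripper": 0},
    {"x": -0.3,"y": -47.6,"z": 0,"ax": 0,"ay": 0,"az": -1.24,"gripper": 0},
    {"x": -0.3,"y": -47.6,"z": 0,"ax": 0,"ay": 0,"az": -1.24,"gripper": 0},
    {"x": -0.3,"y": -47.6,"z": 0,"ax": 0,"ay": 0,"az": -1.24,"gripper": 0},
    {"x": -0.3,"y": -47.6,"z": 0,"ax": 0,"ay": 0,"az": -1.24,"gripper": 0},
    {"x": -0.3,"y": -47.6,"z": 0,"ax": 0,"ay": 0,"az": -1.24,"gripper": 0},
    {"x": -0.3,"y": -47.6,"z": 0,"ax": 0,"ay": 0,"az": -1.24,"gripper": 0},
    {"x": -0.3,"y": -47.6,"z": 0,"ax": 0,"ay": 0,"az": -1.24,"gripper": 0},
    {"x": 0,"y": 0,"z": -45,"ax": 0,"ay": 0,"az": 0,"gripper": 0},
    {"x": 0,"y": 0,"z": -40,"ax": 0,"ay": 0,"az": 0,"gripper": 0},
    {"x": 0,"y": 0,"z": 0,"ax": 0,"ay": 0,"az": 0,"gripper": 0},
    {"x": 0,"y": 0,"z": 0,"ax": 0,"ay": 0,"az": 0,"gripper": 0},
  ],
)

```text
clock: 16.42
ee_pos: [528.4, -252.5, 71.3]
ee_rot: [[-0.03, 1.0, 0.002], [1.0, 0.03, -0.001], [-0.001, 0.002, -1.0]]
ft_force: [1.2, -0.8, -1.3]
grip_width: 51.8
gripper_force: 63.9
```

Request:
move_arm(
  targets=[
    {"x": 0,"y": 0,"z": -30,"ax": 0,"ay": 0,"az": 0,"gripper": 0},
    {"x": 0,"y": 0,"z": -20,"ax": 0,"ay": 0,"az": 0,"gripper": 0},
    {"x": 0,"y": 0,"z": -10,"ax": 0,"ay": 0,"az": 0,"gripper": 0},
    {"x": 0,"y": 0,"z": -4,"ax": 0,"ay": 0,"az": 0,"gripper": 0},
    {"x": 0,"y": 0,"z": 0,"ax": 0,"ay": 0,"az": 0,"gripper": 0},
    {"x": 0,"y": 0,"z": -1,"ax": 0,"ay": 0,"az": 0,"gripper": 0},
    {"x": 0,"y": 0,"z": -1,"ax": 0,"ay": 0,"az": 0,"gripper": 0},
    {"x": 0,"y": 0,"z": 0,"ax": 0,"ay": 0,"az": 0,"gripper": 0},
    {"x": 0,"y": 0,"z": 0,"ax": 0,"ay": 0,"az": 0,"gripper": 0},
  ],
)

```text
clock: 17.55
ee_pos: [528.0, -252.2, 4.2]
ee_rot: [[-0.03, 1.0, 0.001], [1.0, 0.03, -0.0], [-0.0, 0.001, -1.0]]
ft_force: [-2.0, 0.9, 6.6]
grip_width: 52.1
gripper_force: 64.9
```

Request:
move_arm(
  targets=[
    {"x": 0,"y": 0,"z": 0,"ax": 0,"ay": 0,"az": 0,"gripper": 0.8},
    {"x": 0,"y": 0,"z": 0,"ax": 0,"ay": 0,"az": 0,"gripper": 0.8},
    {"x": 0,"y": 0,"z": 0,"ax": 0,"ay": 0,"az": 0,"gripper": 0.8},
    {"x": 0,"y": 0,"z": 20,"ax": 0,"ay": 0,"az": 0,"gripper": 0.8},
    {"x": 0,"y": 0,"z": 55,"ax": 0,"ay": 0,"az": 0,"gripper": 0.8},
    {"x": 0,"y": 0,"z": 55,"ax": 0,"ay": 0,"az": 0,"gripper": 0.8},
    {"x": 1.95,"y": 44.7,"z": 0,"ax": 0,"ay": 0,"az": 1.37,"gripper": 0.8},
    {"x": 1.95,"y": 44.7,"z": 0,"ax": 0,"ay": 0,"az": 1.37,"gripper": 0.8},
    {"x": 1.95,"y": 44.7,"z": 0,"ax": 0,"ay": 0,"az": 1.37,"gripper": 0.8},
    {"x": 1.95,"y": 44.7,"z": 0,"ax": 0,"ay": 0,"az": 1.37,"gripper": 0.8},
    {"x": 1.95,"y": 44.7,"z": 0,"ax": 0,"ay": 0,"az": 1.37,"gripper": 0.8},
    {"x": 1.95,"y": 44.7,"z": 0,"ax": 0,"ay": 0,"az": 1.37,"gripper": 0.8},
    {"x": 1.95,"y": 44.7,"z": 0,"ax": 0,"ay": 0,"az": 1.37,"gripper": 0.8},
    {"x": 1.95,"y": 44.7,"z": 0,"ax": 0,"ay": 0,"az": 1.37,"gripper": 0.8},
    {"x": 1.95,"y": 44.7,"z": 0,"ax": 0,"ay": 0,"az": 1.37,"gripper": 0.8},
    {"x": 1.95,"y": 44.7,"z": 0,"ax": 0,"ay": 0,"az": 1.37,"gripper": 0.8},
    {"x": 0,"y": 0,"z": -45,"ax": 0,"ay": 0,"az": 0,"gripper": 0.8},
    {"x": 0,"y": 0,"z": -35,"ax": 0,"ay": 0,"az": 0,"gripper": 0.8},
    {"x": 0,"y": 0,"z": 0,"ax": 0,"ay": 0,"az": 0,"gripper": 0.8},
    {"x": 0,"y": 0,"z": 0,"ax": 0,"ay": 0,"az": 0,"gripper": 0.8},
  ],
)

```text
clock: 20.05
ee_pos: [548.3, 194.9, 55.4]
ee_rot: [[-0.266, 0.964, 0.002], [0.964, 0.266, 0.001], [0.0, 0.002, -1.0]]
ft_force: [0.6, -0.5, -0.1]
grip_width: 68.3
gripper_force: 0.0
```

Request:
move_arm(
  targets=[
    {"x": -0.5,"y": 0.3,"z": -25,"ax": 0,"ay": 0,"az": 0,"gripper": 0.8},
    {"x": 0,"y": 0,"z": -16,"ax": 0,"ay": 0,"az": 0,"gripper": 0.8},
    {"x": 0,"y": 0,"z": -10,"ax": 0,"ay": 0,"az": 0,"gripper": 0.8},
    {"x": 0,"y": 0,"z": 0,"ax": 0,"ay": 0,"az": 0,"gripper": 0.8},
    {"x": 0,"y": 0,"z": 0,"ax": 0,"ay": 0,"az": 0,"gripper": 0.8},
  ],
)

```text
clock: 20.68
ee_pos: [547.1, 195.3, 3.2]
ee_rot: [[-0.266, 0.964, 0.001], [0.964, 0.266, 0.0], [0.0, 0.001, -1.0]]
ft_force: [-0.1, 1.0, -0.3]
grip_width: 68.2
gripper_force: 0.0
```

Request:
move_arm(
  targets=[
    {"x": 0,"y": 0,"z": 0,"ax": 0,"ay": 0,"az": 0,"gripper": 0},
    {"x": 0,"y": 0,"z": 0,"ax": 0,"ay": 0,"az": 0,"gripper": 0},
    {"x": 0,"y": 0,"z": 0,"ax": 0,"ay": 0,"az": 0,"gripper": 0},
    {"x": 0,"y": 0,"z": 0,"ax": 0,"ay": 0,"az": 0,"gripper": 0},
    {"x": 0,"y": 0,"z": 0,"ax": 0,"ay": 0,"az": 0,"gripper": 0},
  ],
)

```text
clock: 21.3
ee_pos: [547.2, 195.4, 3.6]
ee_rot: [[-0.266, 0.964, 0.001], [0.964, 0.266, 0.001], [0.001, 0.001, -1.0]]
ft_force: [-1.0, 0.5, 5.5]
grip_width: 49.5
gripper_force: 61.1
```

Request:
move_arm(
  targets=[
    {"x": 0,"y": 0,"z": 15,"ax": 0,"ay": 0,"az": 0,"gripper": 0},
    {"x": 0,"y": 0,"z": 45,"ax": 0,"ay": 0,"az": 0,"gripper": 0},
    {"x": 0,"y": 0,"z": 50,"ax": 0,"ay": 0,"az": 0,"gripper": 0},
    {"x": 0,"y": 0,"z": 30,"ax": 0,"ay": 0,"az": 0,"gripper": 0},
    {"x": -2.7,"y": -46.5,"z": 0,"ax": 0,"ay": 0,"az": -1.71,"gripper": 0},
    {"x": -2.7,"y": -46.5,"z": 0,"ax": 0,"ay": 0,"az": -1.71,"gripper": 0},
    {"x": -2.7,"y": -46.5,"z": 0,"ax": 0,"ay": 0,"az": -1.71,"gripper": 0},
    {"x": -2.7,"y": -46.5,"z": 0,"ax": 0,"ay": 0,"az": -1.71,"gripper": 0},
    {"x": -2.7,"y": -46.5,"z": 0,"ax": 0,"ay": 0,"az": -1.71,"gripper": 0},
    {"x": -2.7,"y": -46.5,"z": 0,"ax": 0,"ay": 0,"az": -1.71,"gripper": 0},
    {"x": -2.7,"y": -46.5,"z": 0,"ax": 0,"ay": 0,"az": -1.71,"gripper": 0},
    {"x": -2.7,"y": -46.5,"z": 0,"ax": 0,"ay": 0,"az": -1.71,"gripper": 0},
    {"x": 0,"y": 0,"z": -45,"ax": 0,"ay": 0,"az": 0,"gripper": 0},
    {"x": 0,"y": 0,"z": -35,"ax": 0,"ay": 0,"az": 0,"gripper": 0},
    {"x": 0,"y": 0,"z": 0,"ax": 0,"ay": 0,"az": 0,"gripper": 0},
    {"x": 0,"y": 0,"z": 0,"ax": 0,"ay": 0,"az": 0,"gripper": 0},
  ],
)

```text
clock: 23.3
ee_pos: [525.9, -177.1, 64.1]
ee_rot: [[-0.031, 1.0, 0.002], [1.0, 0.031, -0.0], [-0.001, 0.002, -1.0]]
ft_force: [-0.1, -0.1, -1.1]
grip_width: 49.6
gripper_force: 62.8
```

Request:
move_arm(
  targets=[
    {"x": 0,"y": 0,"z": -30,"ax": 0,"ay": 0,"az": 0,"gripper": 0},
    {"x": 0,"y": 0,"z": -16,"ax": 0,"ay": 0,"az": 0,"gripper": 0},
    {"x": 0,"y": 0,"z": -10,"ax": 0,"ay": 0,"az": 0,"gripper": 0},
    {"x": 0,"y": 0,"z": -3,"ax": 0,"ay": 0,"az": 0,"gripper": 0},
    {"x": 0,"y": 0,"z": 0,"ax": 0,"ay": 0,"az": 0,"gripper": 0},
    {"x": 0,"y": 0,"z": -1,"ax": 0,"ay": 0,"az": 0,"gripper": 0},
    {"x": 0,"y": 0,"z": -1,"ax": 0,"ay": 0,"az": 0,"gripper": 0},
    {"x": 0,"y": 0,"z": 0,"ax": 0,"ay": 0,"az": 0,"gripper": 0},
    {"x": 0,"y": 0,"z": 0,"ax": 0,"ay": 0,"az": 0,"gripper": 0},
  ],
)

```text
clock: 24.42
ee_pos: [525.4, -176.8, 2.1]
ee_rot: [[-0.031, 1.0, 0.001], [1.0, 0.031, 0.0], [0.0, 0.001, -1.0]]
ft_force: [-1.1, 0.6, 6.6]
grip_width: 49.8
gripper_force: 63.5
```

Request:
move_arm(
  targets=[
    {"x": 0,"y": 0,"z": 0,"ax": 0,"ay": 0,"az": 0,"gripper": 0.8},
    {"x": 0,"y": 0,"z": 0,"ax": 0,"ay": 0,"az": 0,"gripper": 0.8},
    {"x": 0,"y": 0,"z": 0,"ax": 0,"ay": 0,"az": 0,"gripper": 0.8},
    {"x": 0,"y": 0,"z": 20,"ax": 0,"ay": 0,"az": 0,"gripper": 0.8},
    {"x": 0,"y": 0,"z": 55,"ax": 0,"ay": 0,"az": 0,"gripper": 0.8},
    {"x": 0,"y": 0,"z": 60,"ax": 0,"ay": 0,"az": 0,"gripper": 0.78},
    {"x": 6.7,"y": 43.3,"z": 0,"ax": 0,"ay": 0,"az": 1.96,"gripper": 0.78},
    {"x": 6.7,"y": 43.3,"z": 0,"ax": 0,"ay": 0,"az": 1.96,"gripper": 0.78},
    {"x": 6.7,"y": 43.3,"z": 0,"ax": 0,"ay": 0,"az": 1.96,"gripper": 0.78},
    {"x": 6.7,"y": 43.3,"z": 0,"ax": 0,"ay": 0,"az": 1.96,"gripper": 0.78},
    {"x": 6.7,"y": 43.3,"z": 0,"ax": 0,"ay": 0,"az": 1.96,"gripper": 0.78},
    {"x": 6.7,"y": 43.3,"z": 0,"ax": 0,"ay": 0,"az": 1.96,"gripper": 0.78},
    {"x": 6.7,"y": 43.3,"z": 0,"ax": 0,"ay": 0,"az": 1.96,"gripper": 0.78},
    {"x": 0,"y": 0,"z": -45,"ax": 0,"ay": 0,"az": 0,"gripper": 0.78},
    {"x": 0,"y": 0,"z": -35,"ax": 0,"ay": 0,"az": 0,"gripper": 0.78},
    {"x": 0,"y": 0,"z": 0,"ax": 0,"ay": 0,"az": 0,"gripper": 0.78},
    {"x": 0,"y": 0,"z": 0,"ax": 0,"ay": 0,"az": 0,"gripper": 0.78},
  ],
)

```text
clock: 26.55
ee_pos: [573.0, 126.1, 58.5]
ee_rot: [[-0.266, 0.964, 0.002], [0.964, 0.266, 0.0], [-0.0, 0.002, -1.0]]
ft_force: [-0.1, -0.4, 0.3]
grip_width: 66.5
gripper_force: 0.0
```

```bash
python3 shot.py w5
```

```text
26.55 [573.  126.1  58.5] [[-0.266, 0.964, 0.002], [0.964, 0.266, 0.0], [-0.0, 0.002, -1.0]] 66.544217857629 [-0.11264702 -0.39837785  0.33417074]
[554.96249729 191.23446061 201.66729681] [[0.964, -0.256, -0.073], [0.266, 0.929, 0.257], [0.002, -0.268, 0.964]] [-0.03392756  0.          0.          0.          0.        ]
```

View pics/w5.png

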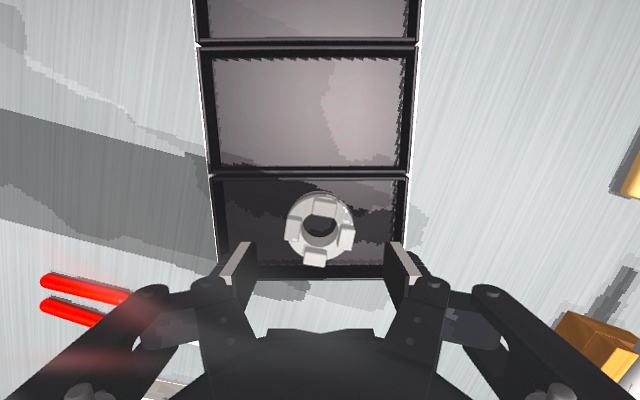

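The dog clutch at (320,229) is centred between the fingers, with its dogs up. I'll grip it low, on the ring.

Request:
move_arm(
  targets=[
    {"x": -0.3,"y": 0.5,"z": -28,"ax": 0,"ay": 0,"az": 0,"gripper": 0.78},
    {"x": 0,"y": 0,"z": -16,"ax": 0,"ay": 0,"az": 0,"gripper": 0.78},
    {"x": 0,"y": 0,"z": -10,"ax": 0,"ay": 0,"az": 0,"gripper": 0.78},
    {"x": 0,"y": 0,"z": 0,"ax": 0,"ay": 0,"az": 0,"gripper": 0.78},
    {"x": 0,"y": 0,"z": 0,"ax": 0,"ay": 0,"az": 0,"gripper": 0.78},
  ],
)

```text
clock: 27.22
ee_pos: [572.2, 126.8, 3.2]
ee_rot: [[-0.267, 0.964, 0.001], [0.964, 0.267, 0.0], [-0.0, 0.001, -1.0]]
ft_force: [-0.5, -0.4, 0.2]
grip_width: 66.9
gripper_force: 0.0
```

Request:
move_arm(
  targets=[
    {"x": 0,"y": 0,"z": 0,"ax": 0,"ay": 0,"az": 0,"gripper": 0},
    {"x": 0,"y": 0,"z": 0,"ax": 0,"ay": 0,"az": 0,"gripper": 0},
    {"x": 0,"y": 0,"z": 0,"ax": 0,"ay": 0,"az": 0,"gripper": 0},
    {"x": 0,"y": 0,"z": 0,"ax": 0,"ay": 0,"az": 0,"gripper": 0},
    {"x": 0,"y": 0,"z": 0,"ax": 0,"ay": 0,"az": 0,"gripper": 0},
  ],
)

```text
clock: 27.85
ee_pos: [572.2, 127.0, 3.6]
ee_rot: [[-0.267, 0.964, 0.001], [0.964, 0.267, 0.001], [0.0, 0.001, -1.0]]
ft_force: [-1.5, 0.2, 5.5]
grip_width: 44.0
gripper_force: 60.6
```

Request:
move_arm(
  targets=[
    {"x": 0,"y": 0,"z": 15,"ax": 0,"ay": 0,"az": 0,"gripper": 0},
    {"x": 0,"y": 0,"z": 45,"ax": 0,"ay": 0,"az": 0,"gripper": 0},
    {"x": 0,"y": 0,"z": 50,"ax": 0,"ay": 0,"az": 0,"gripper": 0},
    {"x": 0,"y": 0,"z": 30,"ax": 0,"ay": 0,"az": 0,"gripper": 0},
    {"x": -9.8,"y": -45.5,"z": 0,"ax": 0,"ay": 0,"az": -2.7,"gripper": 0},
    {"x": -9.8,"y": -45.5,"z": 0,"ax": 0,"ay": 0,"az": -2.7,"gripper": 0},
    {"x": -9.8,"y": -45.5,"z": 0,"ax": 0,"ay": 0,"az": -2.7,"gripper": 0},
    {"x": -9.8,"y": -45.5,"z": 0,"ax": 0,"ay": 0,"az": -2.7,"gripper": 0},
    {"x": -9.8,"y": -45.5,"z": 0,"ax": 0,"ay": 0,"az": -2.7,"gripper": 0},
    {"x": 0,"y": 0,"z": 0,"ax": 0,"ay": 0,"az": 0,"gripper": 0},
    {"x": 0,"y": 0,"z": -45,"ax": 0,"ay": 0,"az": 0,"gripper": 0},
    {"x": 0,"y": 0,"z": -35,"ax": 0,"ay": 0,"az": 0,"gripper": 0},
    {"x": 0,"y": 0,"z": 0,"ax": 0,"ay": 0,"az": 0,"gripper": 0},
    {"x": 0,"y": 0,"z": 0,"ax": 0,"ay": 0,"az": 0,"gripper": 0},
  ],
)

```text
clock: 29.6
ee_pos: [523.5, -100.6, 63.9]
ee_rot: [[-0.035, 0.999, 0.002], [0.999, 0.035, -0.0], [-0.0, 0.002, -1.0]]
ft_force: [-0.7, -0.5, -2.4]
grip_width: 44.2
gripper_force: 61.8
```

Request:
move_arm(
  targets=[
    {"x": 0,"y": 0,"z": -30,"ax": 0,"ay": 0,"az": 0,"gripper": 0},
    {"x": 0,"y": 0,"z": -16,"ax": 0,"ay": 0,"az": 0,"gripper": 0},
    {"x": 0,"y": 0,"z": -10,"ax": 0,"ay": 0,"az": 0,"gripper": 0},
    {"x": 0,"y": 0,"z": -3,"ax": 0,"ay": 0,"az": 0,"gripper": 0},
    {"x": 0,"y": 0,"z": 0,"ax": 0,"ay": 0,"az": 0,"gripper": 0},
    {"x": 0,"y": 0,"z": -1,"ax": 0,"ay": 0,"az": 0,"gripper": 0},
    {"x": 0,"y": 0,"z": -1,"ax": 0,"ay": 0,"az": 0,"gripper": 0},
    {"x": 0,"y": 0,"z": 0,"ax": 0,"ay": 0,"az": 0,"gripper": 0},
    {"x": 0,"y": 0,"z": 0,"ax": 0,"ay": 0,"az": 0,"gripper": 0},
  ],
)

```text
clock: 30.72
ee_pos: [523.0, -100.7, 2.1]
ee_rot: [[-0.035, 0.999, 0.001], [0.999, 0.035, 0.0], [0.0, 0.001, -1.0]]
ft_force: [-0.8, 0.6, 6.1]
grip_width: 44.1
gripper_force: 62.5
```

Contact again, so I release and rise to the viewing pose for a check.

Request:
move_arm(
  targets=[
    {"x": 0,"y": 0,"z": 0,"ax": 0,"ay": 0,"az": 0,"gripper": 0.75},
    {"x": 0,"y": 0,"z": 0,"ax": 0,"ay": 0,"az": 0,"gripper": 0.75},
    {"x": 0,"y": 0,"z": 0,"ax": 0,"ay": 0,"az": 0,"gripper": 0.75},
    {"x": 0,"y": 0,"z": 20,"ax": 0,"ay": 0,"az": 0,"gripper": 0.75},
    {"x": 0,"y": 0,"z": 50,"ax": 0,"ay": 0,"az": 0,"gripper": 0.75},
    {"x": 0,"y": 0,"z": 60,"ax": 0,"ay": 0,"az": 0,"gripper": 0.75},
    {"x": 0,"y": 0,"z": 60,"ax": 0,"ay": 0,"az": 0,"gripper": 0.75},
    {"x": 0,"y": -45,"z": 35,"ax": 0,"ay": 0,"az": 0,"gripper": 0.75},
    {"x": 0,"y": -45,"z": 35,"ax": 0,"ay": 0,"az": 0,"gripper": 0.75},
    {"x": 0,"y": -45,"z": 35,"ax": 0,"ay": 0,"az": 0,"gripper": 0.75},
    {"x": 0,"y": -45,"z": 35,"ax": 0,"ay": 0,"az": 0,"gripper": 0.75},
    {"x": 0,"y": 0,"z": 0,"ax": 0,"ay": 0,"az": 0,"gripper": 0.75},
    {"x": 0,"y": 0,"z": 0,"ax": 0,"ay": 0,"az": 0,"gripper": 0.75},
    {"x": 0,"y": 0,"z": 0,"ax": 0,"ay": 0,"az": 0,"gripper": 0.75},
  ],
)

```text
clock: 32.48
ee_pos: [522.5, -278.8, 330.8]
ee_rot: [[-0.037, 0.999, -0.001], [0.999, 0.037, 0.001], [0.001, -0.001, -1.0]]
ft_force: [0.4, 0.4, -0.6]
grip_width: 64.0
gripper_force: 0.0
```

```bash
python3 shot.py w6; python3 -c "
import cv2;cv2.imwrite('pics/end.png',cv2.resize(cv2.imread('pics/w6.png')[0:260,220:420],None,fx=2.3,fy=2.3,interpolation=2))"
```

```text
32.475 [ 522.5 -278.8  330.8] [[-0.037, 0.999, -0.001], [0.999, 0.037, 0.001], [0.001, -0.001, -1.0]] 63.995511047488215 [ 0.43494289  0.35037656 -0.56159328]
[ 520.54538089 -211.43696089  474.13681799] [[0.999, -0.036, -0.008], [0.037, 0.963, 0.266], [-0.002, -0.266, 0.964]] [-0.03392756  0.          0.          0.          0.        ]
```

View pics/end.png

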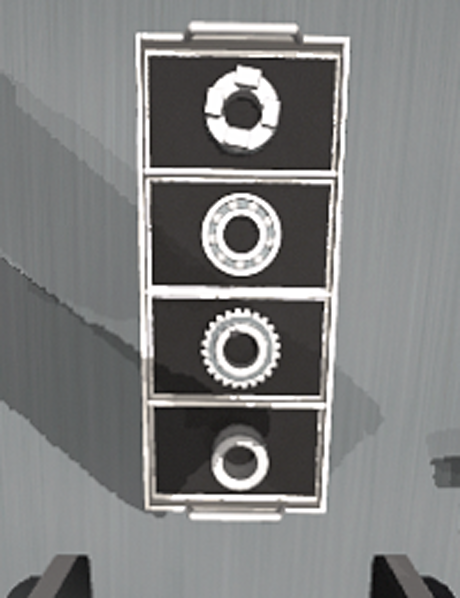

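From the left the bays hold dog clutch (242,110), bearing (241,234), gear (240,348) and sleeve (240,460). Each part is flat, the right way up and clear of the walls, so I'm handing in.

```bash
python3 -c "
from cell import robot;print(robot.finish_job())"
```

```text
the job is handed in; nothing more can be done
None
```

The job is handed in at about 32 s: the bays hold, left to right, dog clutch, bearing, gear and sleeve, and the last wrist picture shows each part flat and the right way up in its own bay.

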